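Shingle slide mailers along a tray

TASK

Continue the shingled row in the steel tray: lay the two loose narrow slide mailers one after the other (either one first) along the line begun by the mailer that is already there. Each must point its label end the same way as that first one, and rest that label end on about the last third of the mailer before it, away from that one's label, with its other end down on the tray floor. Leave the first mailer where it is, and keep the row straight.

Things in the scene. Friction and masses are not known exactly. Their poses are not given: they have to be found in the camera images.
- tray: Fixed stainless tray, 156 x 286 mm outside, 150 x 280 mm inside, rim 14 mm high, floor 2 mm thick. Origin: centre of its underside, on the worktop; its long side runs along its own y, z up. The row runs from its +y end (on the robot's left) towards -y.
- mailer_a: Flat white plastic slide mailer, 40 x 90 x 6 mm, about 40 g; at one end (label end) a pale label 20 mm long and a clasp tab sticking out 6 mm, beyond it a grey window. Origin: underside, middle of the label end's edge (tab not counted). Own +y points out of the label end; the case runs to y = -90 mm. z up. First of the row: lies flat on the tray floor near its +y end, label end to the tray's +y.
- mailer_b: Flat white plastic slide mailer, 40 x 90 x 6 mm, about 40 g; at one end (label end) a pale label 20 mm long and a clasp tab sticking out 6 mm, beyond it a grey window. Origin: underside, middle of the label end's edge (tab not counted). Own +y points out of the label end; the case runs to y = -90 mm. z up. Starts on the worktop right of the tray, label end to world +y within 25 deg. Laid right, its label edge is 60 mm along -y from that of the mailer before (overlap 30 mm).
- mailer_c: Flat white plastic slide mailer, 40 x 90 x 6 mm, about 40 g; at one end (label end) a pale label 20 mm long and a clasp tab sticking out 6 mm, beyond it a grey window. Origin: underside, middle of the label end's edge (tab not counted). Own +y points out of the label end; the case runs to y = -90 mm. z up. Like mailer_b, which also starts right of the tray, label end to world +y within 25 deg. A wider one (64 x 90 mm) farther right is no part of the row.
Mind the look-alikes: they are no part of the job. What is shaped like the mailer_b but blue or brown is not meant. Leave any black look-alike of the mailer_c alone.

How it is judged (in metres and radians):
At the end, for the whole second after the job is handed in: mailer_a flat, moved < 15 mm; b and c follow in either order, each label edge 46-74 mm along -y from the one before, within 15 mm sideways, all square to the tray within 11 deg; b and c slope 3-10 deg, label end raised (7-18 mm over the worktop), at rest (distance of mailer_a from where it was at the start of the episode below 0.015 m and z of mailer_a in the frame of tray below 0.004 m and angle between the x axis of mailer_a and the x axis of tray, either way round below 0.2 rad and angle between mailer_a's own z axis and vertical below 0.04 rad and ((y of mailer_b in the frame of mailer_a between -0.074 and -0.046 m and x of mailer_b in the frame of mailer_a between -0.015 and 0.015 m and angle between the x axis of each of mailer_b, mailer_c and the x axis of tray, either way round below 0.2 rad and z of mailer_b in the frame of tray between 0.007 and 0.018 m and angle between mailer_b's own z axis and vertical between 0.05 and 0.18 rad and linear speed of each of mailer_b, mailer_c below 0.02 m/s and y of mailer_c in the frame of mailer_b between -0.074 and -0.046 m and x of mailer_c in the frame of mailer_b between -0.015 and 0.015 m and z of mailer_c in the frame of tray between 0.007 and 0.018 m and angle between mailer_c's own z axis and vertical between 0.05 and 0.18 rad) or (y of mailer_c in the frame of mailer_a between -0.074 and -0.046 m and x of mailer_c in the frame of mailer_a between -0.015 and 0.015 m and angle between the x axis of each of mailer_c, mailer_b and the x axis of tray, either way round below 0.2 rad and z of mailer_c in the frame of tray between 0.007 and 0.018 m and angle between mailer_c's own z axis and vertical between 0.05 and 0.18 rad and linear speed of each of mailer_c, mailer_b below 0.02 m/s and y of mailer_b in the frame of mailer_c between -0.074 and -0.046 m and x of mailer_b in the frame of mailer_c between -0.015 and 0.015 m and z of mailer_b in the frame of tray between 0.007 and 0.018 m and angle between mailer_b's own z axis and vertical between 0.05 and 0.18 rad))); the robot touches nothing.
It also fails if it takes over 54 s, if anything falls off the work surface, if the arm or the gripper's body presses on something with over 40 N, if the wrist force passes 120 N, or if a joint passes its speed limit or range.

ROBOT

A 6-joint arm with a two-finger parallel gripper is mounted at the origin on a cart in front of the work surface, level with it; the furniture and walls round the work are solid. World frame = base frame: x ahead of the robot, y to its left, z up, the work surface at z = 0. Lengths are in m, angles in degrees, forces in N, time in s.
With the tool pointing down it reaches from about 0.325 to 0.775 m from the base axis. Payload 9.3 kg.
Tool frame: the origin (TCP) lies between the finger pads; the fingertips stand env.tip_extent ahead of it and the grasp point (between the pads) lies 6 mm ahead of it (env.tip_extent is the distance from the TCP to the fingertips, in m); z points along the fingers, y is the direction in which the jaws open and shut (so a half turn about z gives the same grasp; the last joint's range is limited). The gripper opens to 85 mm and grips with 20 to 120 N. Pads are 22 mm wide; open, the fingers measure 114 mm over their backs; the gripper's body (76 mm by 85 mm) begins 54 mm behind the grasp point. The pads swing forward as they close: fully open they stand 13 mm farther back than shut.
Start: joints at [62.647, 14.817, 1.232, 76.415, 0, 81.257], TCP at [0.176, 0.521, 0.256] pointing down, gripper open.
Joint ranges: [-174.27, 174.27], [-52.1, 104.24], [-59.71, 78.15], [-110.17, 111.67], [-87.03, 83.33], [-180, 180]. Speed limits (degrees/s): [127.2, 127.2, 159.86, 180, 180, 180].

INTERFACE

Orientations are given as a 3x3 rotation matrix whose columns are the frame's x, y, z axes.
In Python, from plant import env gives the robot as it stands.
- The arm moves only by the tool apply_moves, never from a script. Its argument "targets" is a list of rows, each an object of numbers: "x", "y", "z": the shift along the world's x, y, z in mm; "rx", "ry", "rz": the turn, a rotation vector about the world's x, y, z in degrees; "hand": the opening, from 0 (shut) to 1 (fully open). In form: [{"x": .., "y": .., "z": .., "rx": .., "ry": .., "rz": .., "hand": ..}, ...]. A call has 1 to 20 rows; each row is the pose to reach, as a shift and turn from the pose commanded when the call began; what a row does not reach only later rows make up. A row lasts 1/8 s, in which the tool goes at most 62.5 mm and 10.7 degrees, less where a joint would pass 70% of its speed; a pose out of reach is approached as far as the arm can. A call with a gripper value outside its range is refused whole. The fingers move at their own pace and stop on an object; "squeeze" is the grip in N (left out, the last holds). Time passes only in rows, so rows that repeat a pose let the fingers close. It gives the time, the measured TCP pose, the force and the opening at its end, in the units of the state.
- env.observe(): the state, without advancing time (a new reading comes with each control period).
- env.grab_frame(name): name is "scene" or "top"; returns the picture (400x640x3 uint8, blue, green, red); there is no depth.
- env.camera_info(name): a dict with "intrinsics" (3x3 intrinsics, pixels), "k1" (the pictures are not rectified: a ray, as slopes to the right and down, at radius r is drawn at 1 + k1 r^2 times it, then the intrinsics apply), "origin" and "orientation" of the camera in the world. Camera axes: x right, y down, z forward; pixel columns grow to the right and rows downward; lengths in m; the calibration is good to about 2 mm. A picture is of the moment at which its call begins. camera_info takes no time and is no camera call.
- env.job_done(): hands the job in, once; it reports no verdict.
The state is a dict: "t": time; "qpos": joint angles; "dq": joint speeds; "tau": joint torques, N m; "ee_pos": TCP position; "orientation": TCP orientation; "ft_force": force on the tool from outside, world axes, zero at the start; "moment": the same for the moment, N m; "width": finger opening in m.
Only numpy, scipy, OpenCV 4.12 (cv2) and the standard library are available. Lean on these libraries where they do the work, as an engineer would, in place of code of your own. Each camera call takes 0.05 s, during which the arm holds its last target. There are 200 camera calls.

## Working session

There is one attempt and no reset: what is moved stays moved. The work goes in short steps, Python scripts to look and compute and a tool call to move; the robot and the scene stay as the last step left them, time stands still between calls to the robot, and variables do not carry over. Pictures are saved under pics/ and viewed, about 8 in all and at most 12, crops included, and the job is handed in when it is done.

Besides the shell and the picture viewer there is one more tool, called after "Emit:" as name([rows], argument=value, ...), one row to a line, values as JSON. apply_moves: Moves the arm, as the interface text tells. Its arguments: {"type":"object","properties":{"targets":{"type":"array","items":{"type":"object","properties":{"x":{"type":"number"},"y":{"type":"number"},"z":{"type":"number"},"rx":{"type":"number"},"ry":{"type":"number"},"rz":{"type":"number"},"hand":{"type":"number"}}}},"squeeze":{"type":"number"}},"required":["targets"]}

```bash
ls; mkdir -p pics; python3 - <<'E'
from plant import env
import cv2
print(env.observe()); print(env.tip_extent)
for n in("top","scene"):
    print(n,env.camera_info(n)); cv2.imwrite(f"pics/{n}0.png",env.grab_frame(n))
E
```

```text
pics
{'t': 0.0, 'qpos': array([ 6.26470834e+01,  1.48499556e+01,  1.18862879e+00,  7.64142968e+01,
       -4.05010994e-04,  8.12572982e+01]), 'dq': array([-0.08025538, -0.08447002, -0.05471755,  0.06523358, -0.04433631,
       -0.03034621]), 'tau': array([-2.21265458e-03, -5.55643773e+01,  3.44531786e+01,  1.37482097e-02,
       -2.94995489e-04, -1.00873737e-05]), 'ee_pos': array([0.17540519, 0.5210172 , 0.25566602]), 'orientation': array([[-9.47711474e-01,  3.19127877e-01, -6.00167218e-04],
       [ 3.19128383e-01,  9.47710765e-01, -1.17555702e-03],
       [ 1.93631916e-04, -1.30561927e-03, -9.99999129e-01]]), 'ft_force': array([-0.77117673, -0.14896222, -0.04050765]), 'moment': array([-0.00892502,  0.02931947,  0.00478426]), 'width': 0.0852050424644699}
0.025
top {'intrinsics': array([[514.51785621,   0.        , 317.08867802],
       [  0.        , 514.51785621, 195.43503862],
       [  0.        ,   0.        ,   1.        ]]), 'k1': -0.02256691048916099, 'origin': array([ 0.13266968, -0.16208866,  1.65961528]), 'orientation': array([[-2.45031490e-02, -9.72480166e-01,  2.31693595e-01],
       [-9.99678114e-01,  2.53603614e-02,  7.21585232e-04],
       [-6.57756063e-03, -2.31601335e-01, -9.72788547e-01]])}
scene {'intrinsics': array([[366.65898302,   0.        , 318.91297884],
       [  0.        , 366.65898302, 204.5928027 ],
       [  0.        ,   0.        ,   1.        ]]), 'k1': -0.08004019123000895, 'origin': array([ 0.05789512, -1.06161011,  0.8964932 ]), 'orientation': array([[ 0.89547476, -0.30212198,  0.32687498],
       [-0.44486677, -0.58308454,  0.67978378],
       [-0.01478188, -0.75414503, -0.65654152]])}
```

View pics/top0.png

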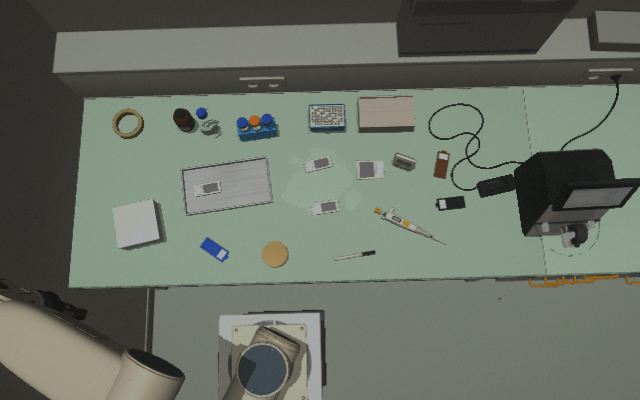

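View pics/scene0.png

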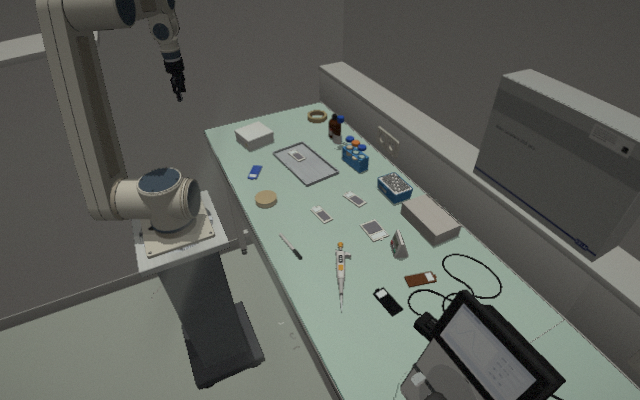

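The top view shows these candidates:
- mailer_a in the tray at (207,188).
- Narrow white mailers at (318,164) and (326,207). These are b and c.
- A wide white one at (370,170), plus blue (214,249), brown (442,165) and black (451,203). These are look-alikes, so I leave them alone.

I'll confirm this in an enlarged crop and measure.

```bash
cat > h.py <<'E'
import numpy as np, cv2
from plant import env
def toplane(px,z,name="top"):
    c=env.camera_info(name); K=np.array(c["intrinsics"]); R=np.array(c["orientation"]); o=np.array(c["origin"])
    p=np.atleast_2d(px).astype(float); d=(p-K[:2,2])/K[0,0]; u=d.copy()
    for _ in range(10): u=d/(1+c["k1"]*(u**2).sum(1,keepdims=True))
    r=np.c_[u,np.ones(len(u))]@R.T
    return (o+r*((z-o[2])/r[:,2])[:,None])[:,:2]
def topix(P,name="top"):
    c=env.camera_info(name); K=np.array(c["intrinsics"])
    q=(np.atleast_2d(P)-c["origin"])@np.array(c["orientation"]); u=q[:,:2]/q[:,2:]
    return u*(1+c["k1"]*(u**2).sum(1,keepdims=True))*K[0,0]+K[:2,2]
def ortho(im,x0,x1,y0,y1,z,s=2000,name="top"):
    # rectified view: image right=-y, image down=-x ; s px/m
    X,Y=np.meshgrid(x1-np.arange(int((x1-x0)*s))/s, y1-np.arange(int((y1-y0)*s))/s,indexing='ij')
    p=topix(np.c_[X.ravel(),Y.ravel(),np.full(X.size,z)],name).astype(np.float32).reshape(X.shape+(2,))
    return cv2.remap(im,p[...,0],p[...,1],cv2.INTER_CUBIC)
E
python3 - <<'E'
from h import *
im=cv2.imread("pics/top0.png")
print(toplane([[207,188],[318,164],[326,207],[370,170],[182,171],[268,158],[272,204],[186,214]],0.006).round(3))
x0,x1,y0,y1=0.32,0.60,-0.40,0.32
o=ortho(im,x0,x1,y0,y1,0.006,1100)
cv2.imwrite("pics/o0.png",o)
hsv=cv2.cvtColor(o,cv2.COLOR_BGR2HSV)
m=((hsv[...,1]<25)&(hsv[...,2]>165)).astype(np.uint8)
for c in cv2.findContours(cv2.morphologyEx(m,cv2.MORPH_CLOSE,np.ones((9,9))),0,2)[0]:
    if cv2.contourArea(c)>1000:
        (cx,cy),(w,h),a=cv2.minAreaRect(c); print("px",(round(cx),round(cy)),"world",round(x1-cy/1100,4),round(y1-cx/1100,4),"mm",round(w/1.1,1),round(h/1.1,1),a)
E
```

```text
[[ 0.561  0.204]
 [ 0.635 -0.167]
 [ 0.487 -0.189]
 [ 0.609 -0.34 ]
 [ 0.623  0.29 ]
 [ 0.66   0.001]
 [ 0.501 -0.012]
 [ 0.475  0.271]]
px (551, 123) world 0.4885 -0.1806 mm 40.4 96.6 81.98291015625
px (122, 43) world 0.5609 0.2089 mm 38.6 93.6 80.78897094726562
```

View pics/o0.png

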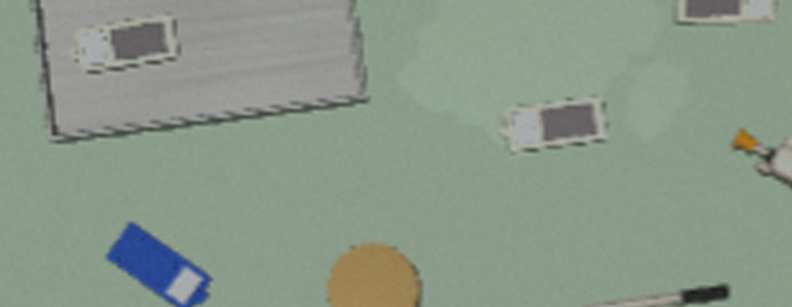

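The crop shows mailer_a in the tray at (125,43), with its label to the left. A narrow white mailer with the same label end is at (553,124). The far one is outside this crop, so I'll widen it.

```bash
cat >> h.py <<'E'
def rects(o,x1,y1,s,vmin=165,ker=9):
    hsv=cv2.cvtColor(o,cv2.COLOR_BGR2HSV)
    m=((hsv[...,1]<30)&(hsv[...,2]>vmin)).astype(np.uint8)
    m=cv2.morphologyEx(m,cv2.MORPH_CLOSE,np.ones((ker,ker)))
    out=[]
    for c in cv2.findContours(m,cv2.RETR_EXTERNAL,2)[0]:
        if cv2.contourArea(c)<1200*(s/1000)**2: continue
        f=np.zeros_like(m); cv2.drawContours(f,[c],-1,1,-1)
        k=int(.024*s); f=cv2.morphologyEx(f,cv2.MORPH_OPEN,cv2.getStructuringElement(2,(k,k)))
        for d in cv2.findContours(f,cv2.RETR_EXTERNAL,2)[0]:
            b=cv2.boxPoints(cv2.minAreaRect(d)); b=np.c_[x1-b[:,1]/s,y1-b[:,0]/s]
            e=b[1]-b[0],b[2]-b[1]; L=e[0] if np.linalg.norm(e[0])>np.linalg.norm(e[1]) else e[1]
            if L[1]<0:L=-L
            ctr=b.mean(0); out.append((ctr,np.degrees(np.arctan2(-L[0],L[1])),[np.linalg.norm(v)*1e3 for v in e]))
            print("ctr",ctr.round(4),"yaw",round(out[-1][1],1),"mm",np.round(out[-1][2],1),"pix",topix([*ctr,.006])[0].round())
    return out
E
python3 - <<'E'
from h import *
im=cv2.imread("pics/top0.png")
x0,x1,y0,y1=0.42,0.72,-0.40,0.32
o=ortho(im,x0,x1,y0,y1,0.006,2000)
rects(o,x1,y1,2000,160,17)
cv2.imwrite("pics/o1.png",cv2.resize(o,None,fx=.55,fy=.55,interpolation=3))
# tray rim outer corners: dark edge -> fit
g=cv2.cvtColor(o,cv2.COLOR_BGR2HSV)
E
```

```text
ctr [ 0.5217 -0.2801] yaw -27.2 mm [27.1 45.6] pix [353. 196.]
ctr [0.5574 0.2077] yaw 9.7 mm [90. 46.] pix [206. 189.]
ctr [ 0.6115 -0.3398] yaw 0.0 mm [91.5 62. ] pix [370. 169.]
ctr [ 0.5606 -0.1742] yaw 55.8 mm [193.9 177.4] pix [321. 185.]
```

View pics/o1.png

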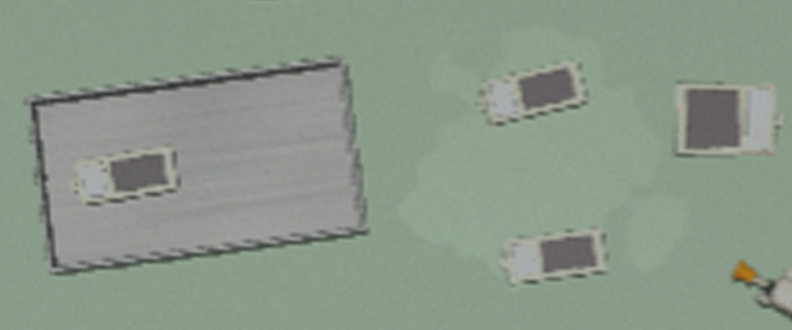

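Crop o1 (1.1 px/mm) shows both narrow white mailers at (533,93) and (555,256), each with its label to the left (+y), as described. The wide one at (726,119) has its label to the right and is not part of the row. Next I'll refine the poses.

```bash
cat >> h.py <<'E'
def rect(b):
    e=b[1]-b[0],b[2]-b[1]; L=max(e,key=np.linalg.norm); L=L if L[1]>0 else -L
    return b.mean(0).round(4),round(np.degrees(np.arctan2(-L[0],L[1])),1),sorted(np.round([np.linalg.norm(v)*1e3 for v in e],1))
def local(im,x,y,z=.006,r=.07,s=4000,t=40):
    o=ortho(im,x-r,x+r,y-r,y+r,z,s); h=cv2.cvtColor(o,cv2.COLOR_BGR2HSV)
    w=((h[...,2]<115)&(h[...,1]<60)).astype(np.uint8)
    w=cv2.morphologyEx(w,cv2.MORPH_OPEN,np.ones((40,40)))
    f=(o.min(2)>t).astype(np.uint8)|w
    f=cv2.morphologyEx(cv2.morphologyEx(f,cv2.MORPH_CLOSE,np.ones((25,25))),cv2.MORPH_OPEN,np.ones((90,90)))
    for n,m in(("win",w),("body",f)):
        cs=cv2.findContours(m,0,2)[0]
        if not cs: print(n,"none");continue
        b=cv2.boxPoints(cv2.minAreaRect(max(cs,key=cv2.contourArea)))
        print(n,*rect(np.c_[x+r-b[:,1]/s,y+r-b[:,0]/s]))
E
python3 - <<'E'
from h import *
im=cv2.imread("pics/top0.png")
for p in((.561,.207),(.635,-.167),(.488,-.185)):
    u=topix([*p,.006])[0].astype(int); 
    print(p)
    for t in (160,175): local(im,*p,t=t)
# tray corners: dark outline at rim top z=.014
g=cv2.cvtColor(ortho(im,.44,.70,-.04,.32,.014,2000),cv2.COLOR_BGR2HSV)
m=(g[...,1]<38).astype(np.uint8)
m=cv2.morphologyEx(cv2.morphologyEx(m,cv2.MORPH_CLOSE,np.ones((15,15))),cv2.MORPH_OPEN,np.ones((61,61)))
b=cv2.boxPoints(cv2.minAreaRect(max(cv2.findContours(m,0,2)[0],key=cv2.contourArea)))
b=np.c_[.70-b[:,1]/2000,.32-b[:,0]/2000]; print("tray",rect(b),b)
E
```

```text
(0.561, 0.207)
win [0.5625 0.1938] 12.0 [np.float32(29.2), np.float32(48.4)]
body [0.561  0.1935] 0.0 [np.float32(28.5), np.float32(43.0)]
win [0.5625 0.1938] 12.0 [np.float32(29.2), np.float32(48.4)]
body [0.5625 0.1931] 0.0 [np.float32(25.5), np.float32(42.2)]
(0.635, -0.167)
win [ 0.6391 -0.1771] 11.0 [np.float32(29.0), np.float32(46.7)]
body [ 0.6394 -0.179 ] 0.0 [np.float32(25.7), np.float32(36.5)]
win [ 0.6391 -0.1771] 11.0 [np.float32(29.0), np.float32(46.7)]
body [ 0.6394 -0.1785] 0.0 [np.float32(25.7), np.float32(35.5)]
(0.488, -0.185)
win [ 0.4898 -0.1967] 3.2 [np.float32(27.6), np.float32(44.4)]
body [ 0.4895 -0.1961] 0.0 [np.float32(27.5), np.float32(42.8)]
win [ 0.4898 -0.1967] 3.2 [np.float32(27.6), np.float32(44.4)]
body [ 0.4895 -0.1965] 0.0 [np.float32(27.0), np.float32(42.0)]
tray (array([0.5705, 0.1402], dtype=float32), np.float32(0.0), [np.float32(259.0), np.float32(359.5)]) [[ 0.7         0.32      ]
 [ 0.7        -0.0395    ]
 [ 0.44099998 -0.0395    ]
 [ 0.44099998  0.32      ]]
```

```bash
cat >> h.py <<'E'
def win(im,x,y,z=.007,r=.06,s=4000,vmax=120,v=True):
    """window centroid and yaw (moments of the dark window); label centre"""
    o=ortho(im,x-r,x+r,y-r,y+r,z,s); h=cv2.GaussianBlur(o,(9,9),0).max(2)
    w=cv2.morphologyEx((h<vmax).astype(np.uint8),cv2.MORPH_OPEN,cv2.getStructuringElement(2,(33,33)))
    n,lab,st,ce=cv2.connectedComponentsWithStats(w)
    i=1+np.argmax(st[1:,4]); m=cv2.moments((lab==i).astype(np.uint8),True)
    th=.5*np.arctan2(2*m['mu11'],m['mu20']-m['mu02'])  # image right=-y, down=-x
    c=cv2.findContours((lab==i).astype(np.uint8),0,2)[0][0]
    yaw=-np.degrees(th); R=cv2.minAreaRect(c)
    P=np.array([x+r-ce[i][1]/s,y+r-ce[i][0]/s])
    print("win",P.round(4),"yaw",round(yaw,1),"area mm2",round(st[i,4]/s/s*1e6),"rect",np.round(R[1],0)/4,round(R[2],1))
    return P,yaw
E
python3 - <<'E'
from h import *
im=cv2.imread("pics/top0.png")
for p in((.561,.200),(.637,-.172),(.489,-.190)):
    for vm in(115,135): P,y=win(im,*p,vmax=vm)
    # intensity profile along mailer axis through window centre
    a=np.radians(y); u=np.array([-np.sin(a),np.cos(a)]); n=np.array([np.cos(a),np.sin(a)])
    def prof(d,ss,off): 
        q=np.array([[*(P+d*t+off),.006] for t in ss]); px=topix(q).astype(np.float32)
        return cv2.remap(im,px[:,0].copy(),px[:,1].copy(),1)[:,0].astype(int)
    ss=np.arange(-.05,.081,.004); pr=np.mean([prof(u,ss,n*k) for k in(-.012,0.012)],0)
    print("along",[(int(s*1e3),int(v[0]),int(v[2])) for s,v in zip(ss,pr)])
    ss=np.arange(-.03,.031,.003); pr=np.mean([prof(n,ss,u*k) for k in(-.01,0,.01)],0)
    print("across",[(int(round(s*1e3)),int(v[2])) for s,v in zip(ss,pr)])
E
```

```text
win [0.5629 0.1942] yaw 11.6 area mm2 1202 rect [28.75 48.  ] 76.5
win [0.5629 0.194 ] yaw 9.8 area mm2 1394 rect [30.75 51.25] 77.6
along [(-50, 143, 144), (-46, 144, 146), (-41, 143, 145), (-37, 139, 141), (-33, 113, 116), (-29, 150, 155), (-25, 138, 146), (-21, 103, 107), (-17, 98, 98), (-13, 104, 105), (-9, 104, 107), (-5, 105, 109), (-1, 100, 104), (2, 100, 102), (6, 98, 101), (10, 101, 105), (14, 99, 102), (18, 101, 102), (22, 103, 107), (26, 145, 155), (30, 157, 164), (34, 169, 166), (38, 167, 163), (42, 162, 160), (46, 160, 158), (50, 167, 165), (54, 158, 164), (58, 151, 154), (62, 149, 150), (66, 150, 151), (70, 150, 151), (74, 149, 150), (78, 148, 149)]
across [(-30, 148), (-27, 150), (-24, 146), (-21, 105), (-18, 151), (-15, 139), (-12, 106), (-9, 101), (-6, 101), (-3, 100), (0, 100), (3, 99), (6, 99), (9, 100), (12, 104), (15, 135), (18, 160), (21, 146), (24, 149), (27, 149), (30, 147)]
win [ 0.6392 -0.177 ] yaw 14.2 area mm2 1183 rect [28.75 46.75] 79.2
win [ 0.6393 -0.177 ] yaw 13.3 area mm2 1378 rect [30.75 49.5 ] 78.9
along [(-50, 141, 141), (-46, 141, 141), (-41, 140
[... 950 characters left out ...]
, 125), (-29, 147, 155), (-25, 144, 152), (-21, 109, 114), (-17, 103, 106), (-13, 104, 106), (-9, 103, 104), (-5, 107, 110), (-1, 105, 108), (2, 104, 107), (6, 105, 107), (10, 107, 109), (14, 105, 108), (18, 105, 109), (22, 105, 110), (26, 142, 149), (30, 163, 168), (34, 169, 167), (38, 170, 166), (42, 168, 165), (46, 164, 163), (50, 157, 158), (54, 150, 157), (58, 140, 143), (62, 143, 143), (66, 143, 144), (70, 142, 141), (74, 142, 141), (78, 141, 140)]
across [(-30, 136), (-27, 137), (-24, 131), (-21, 108), (-18, 155), (-15, 145), (-12, 112), (-9, 102), (-6, 102), (-3, 102), (0, 102), (3, 101), (6, 102), (9, 101), (12, 102), (15, 137), (18, 159), (21, 141), (24, 143), (27, 144), (30, 145)]
```

```bash
cat >> h.py <<'E'
def samp(im,q):
    px=topix(q).astype(np.float32); return cv2.remap(im,px[:,0].copy(),px[:,1].copy(),1)[:,0,2].astype(float)
def winfit(im,P,yaw,zf=lambda s:.006,thr=128):
    """refine: subpixel crossings dark window->white frame on both long sides and ends"""
    P=np.array(P)
    for _ in range(3):
        a=np.radians(yaw); u=np.array([-np.sin(a),np.cos(a)]); n=np.array([np.cos(a),np.sin(a)])
        def cross(b,d,s0):
            ss=np.arange(0,.034,.0005); q=np.array([[*(b+d*s),zf(s0+s*(d@u))] for s in ss]); v=samp(im,q)
            k=np.flatnonzero(v>thr); return ss[k[0]] if len(k) and k[0] else np.nan
        t=np.arange(-.018,.0181,.002)
        A=np.array([cross(P+u*x,n,x) for x in t]); B=np.array([cross(P+u*x,-n,x) for x in t])
        c=np.arange(-.009,.0091,.003)
        E=np.nanmedian([cross(P+n*x,u,0) for x in c]); F=np.nanmedian([cross(P+n*x,-u,0) for x in c])
        ok=np.isfinite(A+B); sl=np.polyfit(t[ok],((A-B)/2)[ok],1)
        P=P+n*sl[1]+u*(E-F)/2; yaw-=np.degrees(np.arctan(sl[0]))
    r=np.std(((A-B)/2)[ok]-np.polyval(sl,t[ok]))
    print("winfit",P.round(4),"yaw",round(yaw,2),"wid/len",round(1e3*np.nanmean(A+B),1),round(1e3*(E+F),1),"res",round(r*1e3,2),
      "ctr",(P+u*.013).round(4),"label",(P+u*.0575).round(4)); return P,yaw
E
python3 - <<'E'
from h import *
im=cv2.imread("pics/top0.png")
for P,y in(((.563,.194),9),((.6392,-.177),13),((.4893,-.1962),6)): winfit(im,P,y)
# tray floor/rim: dark strip crossings on far long side & right end etc (z=.002.. use .014 top)
a=np.radians(7.2);u=np.array([-np.sin(a),np.cos(a)]); n=np.array([np.cos(a),np.sin(a)])
c0=np.array([.56,.145]);ss=np.arange(.05,.10,.0005); R={}
for name,d,L,o in(("far",n,u,np.arange(-.12,.121,.01)),("near",-n,u,np.arange(-.12,.121,.01))):
    pts=[]
    for t in o:
        q=np.array([[*(c0+L*t+d*s),.014] for s in ss]); v=samp(im,q); pts.append(c0+L*t+d*ss[np.argmin(v)])
    pts=np.array(pts); vx,vy,x,y=cv2.fitLine(pts.astype(np.float32),cv2.DIST_HUBER,0,.001,.001).ravel()
    if vy<0:vx,vy=-vx,-vy
    print(name,"yaw",np.degrees(np.arctan2(-vx,vy)),(x,y))
ss=np.arange(.12,.17,.0005)
for d in(u,-u):
    p=[]
    for t in np.arange(-.05,.051,.01):
        v=samp(im,np.array([[*(c0+n*t+d*s),.014] for s in ss])); p.append(ss[np.argmin(v)])
    print("end",np.round(p,3))
E
```

```text
winfit [0.5631 0.194 ] yaw 11.62 wid/len 28.9 49.0 res 0.46 ctr [0.5605 0.2068] label [0.5516 0.2503]
winfit [ 0.6395 -0.1769] yaw 13.03 wid/len 29.2 48.0 res 0.51 ctr [ 0.6366 -0.1643] label [ 0.6265 -0.1209]
winfit [ 0.4897 -0.1964] yaw 7.39 wid/len 28.3 47.5 res 0.37 ctr [ 0.488  -0.1835] label [ 0.4823 -0.1394]
far yaw 7.2210703 (np.float32(0.6389069), np.float32(0.16706364))
near yaw 7.286095 (np.float32(0.4875809), np.float32(0.13181955))
end [0.132 0.134 0.134 0.133 0.132 0.134 0.134 0.132 0.134 0.134 0.133]
end [0.153 0.147 0.152 0.153 0.151 0.152 0.147 0.152 0.153 0.151 0.152]
```

Emit:
apply_moves([
  {"x": 313, "y": -710, "z": -100, "rz": -64, "hand": 0.75},
  {"x": 313, "y": -710, "z": -100, "rz": -64, "hand": 0.75},
  {"x": 313, "y": -710, "z": -100, "rz": -64, "hand": 0.75},
  {"x": 313, "y": -710, "z": -100, "rz": -64, "hand": 0.75},
  {"x": 313, "y": -710, "z": -100, "rz": -64, "hand": 0.75},
  {"x": 313, "y": -710, "z": -100, "rz": -64, "hand": 0.75},
  {"x": 313, "y": -710, "z": -100, "rz": -64, "hand": 0.75},
  {"x": 313, "y": -710, "z": -100, "rz": -64, "hand": 0.75},
  {"x": 313, "y": -710, "z": -100, "rz": -64, "hand": 0.75},
  {"x": 313, "y": -710, "z": -100, "rz": -64, "hand": 0.75},
  {"x": 313, "y": -710, "z": -100, "rz": -64, "hand": 0.75},
  {"x": 313, "y": -710, "z": -100, "rz": -64, "hand": 0.75},
  {"x": 313, "y": -710, "z": -100, "rz": -64, "hand": 0.75},
  {"x": 313, "y": -710, "z": -100, "rz": -64, "hand": 0.75},
  {"x": 313, "y": -710, "z": -100, "rz": -64, "hand": 0.75},
  {"x": 313, "y": -710, "z": -100, "rz": -64, "hand": 0.75},
], squeeze=25)

```text
invalid input at $.targets[0]: expected keys x, y, z, rx, ry, rz, hand
```

Emit:
apply_moves([
  {"x": 313, "y": -710, "z": -100, "rx": 0, "ry": 0, "rz": -64, "hand": 0.75},
  {"x": 313, "y": -710, "z": -100, "rx": 0, "ry": 0, "rz": -64, "hand": 0.75},
  {"x": 313, "y": -710, "z": -100, "rx": 0, "ry": 0, "rz": -64, "hand": 0.75},
  {"x": 313, "y": -710, "z": -100, "rx": 0, "ry": 0, "rz": -64, "hand": 0.75},
  {"x": 313, "y": -710, "z": -100, "rx": 0, "ry": 0, "rz": -64, "hand": 0.75},
  {"x": 313, "y": -710, "z": -100, "rx": 0, "ry": 0, "rz": -64, "hand": 0.75},
  {"x": 313, "y": -710, "z": -100, "rx": 0, "ry": 0, "rz": -64, "hand": 0.75},
  {"x": 313, "y": -710, "z": -100, "rx": 0, "ry": 0, "rz": -64, "hand": 0.75},
  {"x": 313, "y": -710, "z": -100, "rx": 0, "ry": 0, "rz": -64, "hand": 0.75},
  {"x": 313, "y": -710, "z": -100, "rx": 0, "ry": 0, "rz": -64, "hand": 0.75},
  {"x": 313, "y": -710, "z": -100, "rx": 0, "ry": 0, "rz": -64, "hand": 0.75},
  {"x": 313, "y": -710, "z": -100, "rx": 0, "ry": 0, "rz": -64, "hand": 0.75},
  {"x": 313, "y": -710, "z": -100, "rx": 0, "ry": 0, "rz": -64, "hand": 0.75},
  {"x": 313, "y": -710, "z": -100, "rx": 0, "ry": 0, "rz": -64, "hand": 0.75},
  {"x": 313, "y": -710, "z": -100, "rx": 0, "ry": 0, "rz": -64, "hand": 0.75},
  {"x": 313, "y": -710, "z": -100, "rx": 0, "ry": 0, "rz": -64, "hand": 0.75},
], squeeze=25)

```text
t: 2.1
ee_pos: [0.4882, -0.1877, 0.1566]
orientation: [[-0.13, 0.992, 0.0], [0.992, 0.13, 0.0], [0.0, 0.0, -1.0]]
ft_force: [0.2, 0.6, 0.0]
width: 0.0641
```

Emit:
apply_moves([
  {"x": 0, "y": 0, "z": -60, "rx": 0, "ry": 0, "rz": 0, "hand": 0.6},
  {"x": 0, "y": 0, "z": -105, "rx": 0, "ry": 0, "rz": 0, "hand": 0.6},
  {"x": 0, "y": 0, "z": -129, "rx": 0, "ry": 0, "rz": 0, "hand": 0.6},
  {"x": 0, "y": 0, "z": -129, "rx": 0, "ry": 0, "rz": 0, "hand": 0.6},
  {"x": 0, "y": 0, "z": -129, "rx": 0, "ry": 0, "rz": 0, "hand": 0.6},
])

```text
t: 2.72
ee_pos: [0.4891, -0.1886, 0.0286]
orientation: [[-0.129, 0.992, 0.001], [0.992, 0.129, -0.001], [-0.001, 0.001, -1.0]]
ft_force: [0.6, 0.5, 0.6]
width: 0.0511
```

```bash
python3 - <<'E'
from h import *
print(env.tip_extent, env.observe()["ee_pos"])
im=env.grab_frame("scene"); cv2.imwrite("pics/s1.png",im)
p=topix([.4887,-.189,.02],"scene")[0].astype(int); print(p)
cv2.imwrite("pics/s1c.png",cv2.resize(im[p[1]-45:p[1]+30,p[0]-50:p[0]+50],None,fx=8,fy=8,interpolation=cv2.INTER_CUBIC))
E
```

```text
0.025 [ 0.4891174  -0.18859765  0.02857291]
[321 210]
```

View pics/s1c.png

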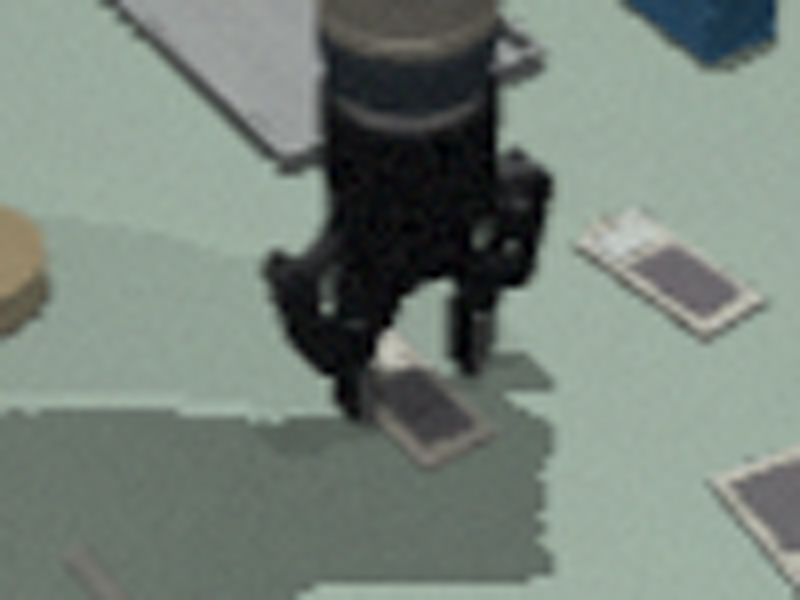

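The picture shows the fingers straddling the near mailer (tips at crop (350,415) and (470,370)), just above the table. I'll feel downwards gently.

Emit:
apply_moves([
  {"x": 0, "y": 0, "z": -2, "rx": 0, "ry": 0, "rz": 0, "hand": 0.6},
  {"x": 0, "y": 0, "z": -2, "rx": 0, "ry": 0, "rz": 0, "hand": 0.6},
])

```text
t: 3.02
ee_pos: [0.4887, -0.1889, 0.0258]
orientation: [[-0.129, 0.992, 0.001], [0.992, 0.129, -0.001], [-0.001, 0.001, -1.0]]
ft_force: [0.1, -0.3, 0.9]
width: 0.0513
```

Emit:
apply_moves([
  {"x": 0, "y": 0, "z": -2, "rx": 0, "ry": 0, "rz": 0, "hand": 0.6},
  {"x": 0, "y": 0, "z": -2, "rx": 0, "ry": 0, "rz": 0, "hand": 0.6},
])

```text
t: 3.28
ee_pos: [0.4884, -0.1887, 0.0232]
orientation: [[-0.129, 0.992, -0.0], [0.992, 0.129, 0.0], [0.0, -0.0, -1.0]]
ft_force: [-0.4, -0.2, -0.2]
width: 0.0513
```

```bash
python3 - <<'E'
from h import *
a=np.radians(7.4);n=np.array([np.cos(a),np.sin(a)])
for z in (0,.004,.008,.012): print(z,[((topix([*(np.array([.4891,-.1886])+n*k),z],"scene")[0]-[271,165])*8).round() for k in(-.027,.027)])
E
```

```text
0 [array([358., 422.]), array([457., 375.])]
0.004 [array([358., 415.]), array([457., 369.])]
0.008 [array([357., 408.]), array([457., 362.])]
0.012 [array([357., 402.]), array([457., 356.])]
```

Emit:
apply_moves([
  {"x": 0, "y": 0, "z": 0, "rx": 0, "ry": 0, "rz": 0, "hand": 0.4},
  {"x": 0, "y": 0, "z": 0, "rx": 0, "ry": 0, "rz": 0, "hand": 0.35},
  {"x": 0, "y": 0, "z": 0, "rx": 0, "ry": 0, "rz": 0, "hand": 0.35},
  {"x": 0, "y": 0, "z": 0, "rx": 0, "ry": 0, "rz": 0, "hand": 0.35},
  {"x": 0, "y": 0, "z": 0, "rx": 0, "ry": 0, "rz": 0, "hand": 0.35},
], squeeze=25)

```text
t: 3.9
ee_pos: [0.4888, -0.1889, 0.0237]
orientation: [[-0.129, 0.992, 0.001], [0.992, 0.129, -0.0], [-0.001, 0.001, -1.0]]
ft_force: [0.1, -0.1, 5.1]
width: 0.0392
```

Emit:
apply_moves([
  {"x": 0, "y": 0, "z": 10, "rx": 0, "ry": 0, "rz": 0, "hand": 0.35},
  {"x": 0, "y": 0, "z": 40, "rx": 0, "ry": 0, "rz": 0, "hand": 0.35},
  {"x": 0, "y": 0, "z": 77, "rx": 0, "ry": 0, "rz": 0, "hand": 0.35},
  {"x": 0, "y": 0, "z": 77, "rx": 0, "ry": 0, "rz": 0, "hand": 0.35},
  {"x": 0, "y": 0, "z": 77, "rx": 0, "ry": 0, "rz": 0, "hand": 0.35},
])

```text
t: 4.53
ee_pos: [0.4883, -0.1886, 0.1001]
orientation: [[-0.129, 0.992, -0.0], [0.992, 0.129, 0.0], [0.0, -0.0, -1.0]]
ft_force: [0.6, -0.3, -1.2]
width: 0.039
```

Emit:
apply_moves([
  {"x": 13, "y": 55, "z": 0, "rx": 0, "ry": 0, "rz": 0, "hand": 0.35},
  {"x": 26, "y": 110, "z": 0, "rx": 2, "ry": 0.3, "rz": 0.5, "hand": 0.35},
  {"x": 40, "y": 164, "z": 0, "rx": 4, "ry": 0.6, "rz": 1, "hand": 0.35},
  {"x": 53, "y": 218, "z": 0, "rx": 5.6, "ry": 0.9, "rz": 1.6, "hand": 0.35},
  {"x": 67, "y": 272, "z": 0, "rx": 5.6, "ry": 0.9, "rz": 1.6, "hand": 0.35},
  {"x": 80.5, "y": 328, "z": -10, "rx": 5.6, "ry": 0.9, "rz": 1.6, "hand": 0.35},
  {"x": 80.5, "y": 328, "z": -40, "rx": 5.6, "ry": 0.9, "rz": 1.6, "hand": 0.35},
  {"x": 80.5, "y": 328, "z": -55, "rx": 5.6, "ry": 0.9, "rz": 1.6, "hand": 0.35},
  {"x": 80.5, "y": 328, "z": -55, "rx": 5.6, "ry": 0.9, "rz": 1.6, "hand": 0.35},
  {"x": 80.5, "y": 328, "z": -55, "rx": 5.6, "ry": 0.9, "rz": 1.6, "hand": 0.35},
])

```text
t: 5.78
ee_pos: [0.5694, 0.1385, 0.0459]
orientation: [[-0.154, 0.988, -0.016], [0.983, 0.155, 0.097], [0.099, -0.001, -0.995]]
ft_force: [0.2, -0.4, 0.3]
width: 0.0389
```

```bash
python3 - <<'E'
from h import *
o=env.observe(); print(o["ee_pos"],o["orientation"].round(3))
im=env.grab_frame("scene")
p=topix([.565,.17,.01],"scene")[0].astype(int); print(p)
cv2.imwrite("pics/s2c.png",cv2.resize(im[p[1]-40:p[1]+35,p[0]-50:p[0]+50],None,fx=8,fy=8,interpolation=cv2.INTER_CUBIC))
E
```

```text
[0.56942181 0.13847588 0.045854  ] [[-0.154  0.988 -0.016]
 [ 0.983  0.155  0.097]
 [ 0.099 -0.001 -0.995]]
[300 157]
```

View pics/s2c.png

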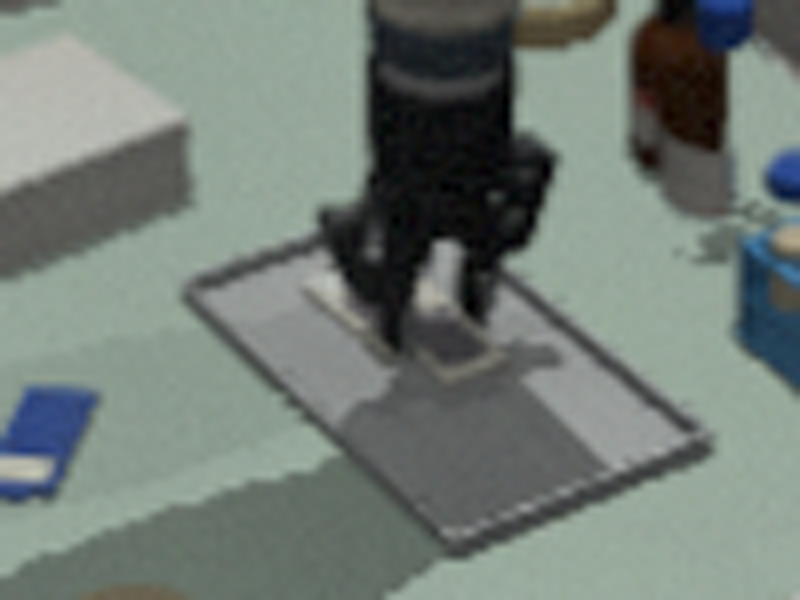

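The mailer is held firmly. It hovers in line with mailer_a and its tail is free at crop (460,370). Next I lower it, release and lift.

Emit:
apply_moves([
  {"x": 0, "y": 0, "z": -8, "rx": 0, "ry": 0, "rz": 0, "hand": 0.35},
  {"x": 0, "y": 0, "z": -13, "rx": 0, "ry": 0, "rz": 0, "hand": 0.35},
  {"x": 0, "y": 0, "z": -15, "rx": 0, "ry": 0, "rz": 0, "hand": 0.35},
  {"x": 0, "y": 0, "z": -15, "rx": 0, "ry": 0, "rz": 0, "hand": 0.35},
  {"x": 0, "y": 0, "z": -15, "rx": 0, "ry": 0, "rz": 0, "hand": 0.35},
])

```text
t: 6.45
ee_pos: [0.5691, 0.1393, 0.0304]
orientation: [[-0.156, 0.988, -0.017], [0.983, 0.156, 0.097], [0.099, -0.001, -0.995]]
ft_force: [-0.3, -0.2, -0.2]
width: 0.039
```

Emit:
apply_moves([
  {"x": 0, "y": 0, "z": -0.5, "rx": 0, "ry": 0, "rz": 0, "hand": 0.5},
  {"x": 0, "y": 0, "z": -0.5, "rx": 0, "ry": 0, "rz": 0, "hand": 0.6},
  {"x": 0, "y": 0, "z": 0, "rx": 0, "ry": 0, "rz": 0, "hand": 0.65},
  {"x": 0, "y": 0, "z": 0, "rx": 0, "ry": 0, "rz": 0, "hand": 0.65},
  {"x": 0, "y": 0, "z": 30, "rx": 0, "ry": 0, "rz": 0, "hand": 0.65},
  {"x": 0, "y": 0, "z": 80, "rx": 0, "ry": 0, "rz": 0, "hand": 0.65},
  {"x": 25, "y": -60, "z": 100, "rx": -5.6, "ry": -0.9, "rz": 2, "hand": 0.65},
  {"x": 35, "y": -120, "z": 100, "rx": -5.6, "ry": -0.9, "rz": 3, "hand": 0.65},
  {"x": 45, "y": -180, "z": 100, "rx": -5.6, "ry": -0.9, "rz": 4, "hand": 0.65},
  {"x": 55, "y": -240, "z": 100, "rx": -5.6, "ry": -0.9, "rz": 4, "hand": 0.65},
  {"x": 65, "y": -300, "z": 100, "rx": -5.6, "ry": -0.9, "rz": 4, "hand": 0.65},
  {"x": 65, "y": -300, "z": 100, "rx": -5.6, "ry": -0.9, "rz": 4, "hand": 0.65},
  {"x": 65, "y": -300, "z": 100, "rx": -5.6, "ry": -0.9, "rz": 4, "hand": 0.65},
])

```text
t: 8.07
ee_pos: [0.6337, -0.1608, 0.13]
orientation: [[-0.224, 0.975, -0.005], [0.975, 0.224, -0.0], [0.001, -0.005, -1.0]]
ft_force: [-0.2, 0.6, -0.2]
width: 0.0556
```

```bash
python3 - <<'E'
from h import *
im=env.grab_frame("top"); cv2.imwrite("pics/top1.png",im)
o=env.observe(); print(o["ee_pos"],o["orientation"].round(3))
cv2.imwrite("pics/o2.png",ortho(im,.44,.69,-.03,.33,.008,2200))
# mailer 2 tail window: plane slope .1 about window centre z ~ 2+33*.1+6
winfit(im,(.570,.134),9,lambda s:.0112+.1*s)
winfit(im,(.6392,-.177),12)
s=env.grab_frame("scene"); p=topix([.565,.17,.01],"scene")[0].astype(int)
cv2.imwrite("pics/s3c.png",cv2.resize(s[p[1]-30:p[1]+45,p[0]-50:p[0]+50],None,fx=8,fy=8,interpolation=cv2.INTER_CUBIC))
E
```

```text
[ 0.63374173 -0.15997786  0.13018268] [[-0.225  0.974 -0.005]
 [ 0.974  0.225 -0.001]
 [ 0.001 -0.005 -1.   ]]
winfit [0.5707 0.1336] yaw 10.27 wid/len 27.7 46.0 res 0.43 ctr [0.5684 0.1464] label [0.5606 0.1902]h.py:73: RuntimeWarning: All-NaN slice encountered
  E=np.nanmedian([cross(P+n*x,u,0) for x in c]); F=np.nanmedian([cross(P+n*x,-u,0) for x in c])
Traceback (most recent call last):
  File "h.py", line 74, in winfit
    ok=np.isfinite(A+B); sl=np.polyfit(t[ok],((A-B)/2)[ok],1)
                            ~~~~~~~~~~^^^^^^^^^^^^^^^^^^^^^^^
TypeError: expected non-empty vector for x
```

View pics/o2.png

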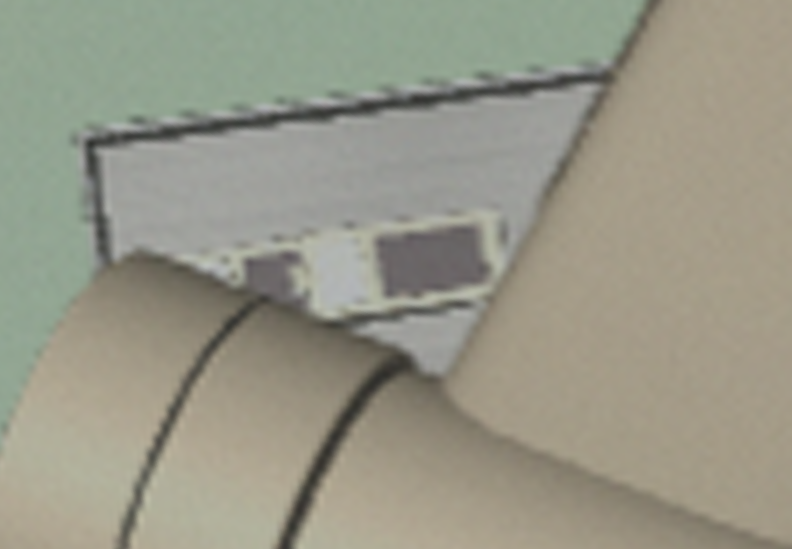

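The top crop shows the second mailer on mailer_a's tail at crop (400,262), as planned, with its label at (.561,.190). Now I pick up the far mailer.

Emit:
apply_moves([
  {"x": 4, "y": -8.5, "z": -50, "rx": 0, "ry": 0, "rz": 0, "hand": 0.65},
  {"x": 4, "y": -8.5, "z": -90, "rx": 0, "ry": 0, "rz": 0, "hand": 0.65},
  {"x": 4, "y": -8.5, "z": -106, "rx": 0, "ry": 0, "rz": 0, "hand": 0.6},
  {"x": 4, "y": -8.5, "z": -106, "rx": 0, "ry": 0, "rz": 0, "hand": 0.6},
  {"x": 4, "y": -8.5, "z": -106, "rx": 0, "ry": 0, "rz": 0, "hand": 0.6},
])

```text
t: 8.75
ee_pos: [0.6387, -0.1687, 0.0255]
orientation: [[-0.226, 0.974, -0.003], [0.974, 0.226, -0.002], [-0.001, -0.004, -1.0]]
ft_force: [0.3, -0.7, 1.3]
width: 0.0514
```

Emit:
apply_moves([
  {"x": 0, "y": 0, "z": 0, "rx": 0, "ry": 0, "rz": 0, "hand": 0.4},
  {"x": 0, "y": 0, "z": 0, "rx": 0, "ry": 0, "rz": 0, "hand": 0.35},
  {"x": 0, "y": 0, "z": 0, "rx": 0, "ry": 0, "rz": 0, "hand": 0.35},
  {"x": 0, "y": 0, "z": 0, "rx": 0, "ry": 0, "rz": 0, "hand": 0.35},
  {"x": 0, "y": 0, "z": 0, "rx": 0, "ry": 0, "rz": 0, "hand": 0.35},
])

```text
t: 9.38
ee_pos: [0.6386, -0.169, 0.0256]
orientation: [[-0.225, 0.974, -0.003], [0.974, 0.225, -0.001], [-0.0, -0.003, -1.0]]
ft_force: [-1.1, 2.5, 6.0]
width: 0.039
```

Emit:
apply_moves([
  {"x": 0, "y": 0, "z": 10, "rx": 0, "ry": 0, "rz": 0, "hand": 0.35},
  {"x": 0, "y": 0, "z": 40, "rx": 0, "ry": 0, "rz": 0, "hand": 0.35},
  {"x": 0, "y": 0, "z": 76, "rx": 0, "ry": 0, "rz": 0, "hand": 0.35},
  {"x": 0, "y": 0, "z": 76, "rx": 0, "ry": 0, "rz": 0, "hand": 0.35},
  {"x": 0, "y": 0, "z": 76, "rx": 0, "ry": 0, "rz": 0, "hand": 0.35},
])

```text
t: 10.0
ee_pos: [0.6378, -0.1692, 0.1002]
orientation: [[-0.225, 0.974, -0.005], [0.974, 0.225, -0.001], [0.0, -0.005, -1.0]]
ft_force: [-0.3, 0.6, -1.2]
width: 0.039
```

```bash
python3 - <<'E'
from h import *
s=env.grab_frame("scene"); o=env.observe(); print(o["ee_pos"],o["orientation"].round(3),o["width"])
a=topix([.565,.17,.01],"scene")[0].astype(int); b=topix([.637,-.17,.07],"scene")[0].astype(int)
f=lambda p:cv2.resize(s[p[1]-35:p[1]+40,p[0]-35:p[0]+35],None,fx=5.6,fy=5.6,interpolation=cv2.INTER_CUBIC)
cv2.imwrite("pics/s3c.png",np.hstack([f(a),f(b)]))
E
```

```text
[ 0.63753039 -0.16914603  0.09957245] [[-0.225  0.974 -0.006]
 [ 0.974  0.225 -0.001]
 [ 0.001 -0.006 -1.   ]] 0.03888853912257259
```

View pics/s3c.png

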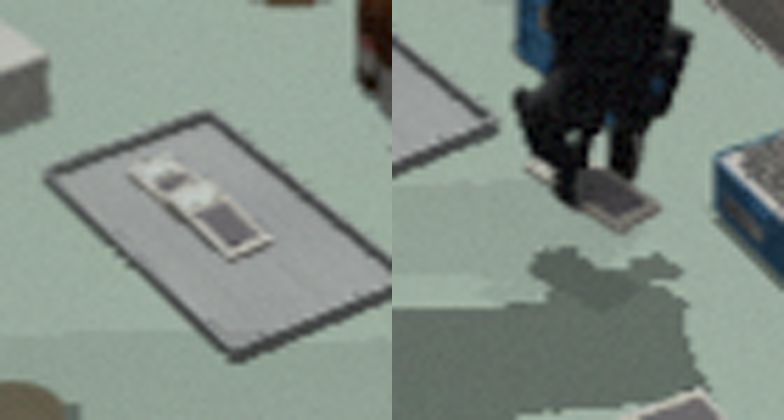

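Left half: the second mailer lies sloped on mailer_a's tail. Right half: the far mailer is held, with its label to +y. Next I carry it to the third place.

Emit:
apply_moves([
  {"x": -12, "y": 50, "z": 0, "rx": 0, "ry": 0, "rz": -1, "hand": 0.35},
  {"x": -24, "y": 100, "z": 0, "rx": 2, "ry": 0.3, "rz": -2, "hand": 0.35},
  {"x": -36, "y": 150, "z": 0, "rx": 4, "ry": 0.6, "rz": -3, "hand": 0.35},
  {"x": -48, "y": 200, "z": 0, "rx": 5.6, "ry": 0.9, "rz": -3.7, "hand": 0.35},
  {"x": -59, "y": 249, "z": 0, "rx": 5.6, "ry": 0.9, "rz": -3.7, "hand": 0.35},
  {"x": -59, "y": 249, "z": -30, "rx": 5.6, "ry": 0.9, "rz": -3.7, "hand": 0.35},
  {"x": -59, "y": 249, "z": -55, "rx": 5.6, "ry": 0.9, "rz": -3.7, "hand": 0.35},
  {"x": -59, "y": 249, "z": -60, "rx": 5.6, "ry": 0.9, "rz": -3.7, "hand": 0.35},
  {"x": -59, "y": 249, "z": -60, "rx": 5.6, "ry": 0.9, "rz": -3.7, "hand": 0.35},
  {"x": -59, "y": 249, "z": -60, "rx": 5.6, "ry": 0.9, "rz": -3.7, "hand": 0.35},
])

```text
t: 11.3
ee_pos: [0.5796, 0.0795, 0.0411]
orientation: [[-0.16, 0.987, -0.016], [0.982, 0.161, 0.097], [0.099, -0.0, -0.995]]
ft_force: [-0.1, -1.1, -0.6]
width: 0.0389
```

Emit:
apply_moves([
  {"x": -0.5, "y": 0, "z": -6, "rx": 0, "ry": 0, "rz": 0, "hand": 0.35},
  {"x": -0.5, "y": 0, "z": -9, "rx": 0, "ry": 0, "rz": 0, "hand": 0.35},
  {"x": -0.5, "y": 0, "z": -10, "rx": 0, "ry": 0, "rz": 0, "hand": 0.35},
  {"x": -0.5, "y": 0, "z": -10, "rx": 0, "ry": 0, "rz": 0, "hand": 0.35},
  {"x": -0.5, "y": 0, "z": -10, "rx": 0, "ry": 0, "rz": 0, "hand": 0.35},
])

```text
t: 11.92
ee_pos: [0.5785, 0.0797, 0.0314]
orientation: [[-0.161, 0.987, -0.016], [0.982, 0.161, 0.097], [0.099, -0.0, -0.995]]
ft_force: [-4.0, -1.1, 11.8]
width: 0.0391
```

Light contact at the expected height. Release and retreat to a spot that leaves the tray in view.

Emit:
apply_moves([
  {"x": 0, "y": 0, "z": 0.5, "rx": 0, "ry": 0, "rz": 0, "hand": 0.5},
  {"x": 0, "y": 0, "z": 0.5, "rx": 0, "ry": 0, "rz": 0, "hand": 0.6},
  {"x": 0, "y": 0, "z": 0.5, "rx": 0, "ry": 0, "rz": 0, "hand": 0.65},
  {"x": 0, "y": 0, "z": 0.5, "rx": 0, "ry": 0, "rz": 0, "hand": 0.65},
  {"x": 0, "y": 0, "z": 30, "rx": 0, "ry": 0, "rz": 0, "hand": 0.65},
  {"x": 0, "y": 0, "z": 80, "rx": 0, "ry": 0, "rz": 0, "hand": 0.65},
  {"x": 0, "y": 0, "z": 130, "rx": 0, "ry": 0, "rz": 0, "hand": 0.65},
  {"x": -40, "y": -60, "z": 150, "rx": 0, "ry": 0, "rz": 0, "hand": 0.65},
  {"x": -80, "y": -120, "z": 150, "rx": 0, "ry": 0, "rz": 0, "hand": 0.65},
  {"x": -110, "y": -180, "z": 150, "rx": 0, "ry": 0, "rz": 0, "hand": 0.65},
  {"x": -120, "y": -240, "z": 150, "rx": 0, "ry": 0, "rz": 0, "hand": 0.65},
  {"x": -130, "y": -300, "z": 150, "rx": 0, "ry": 0, "rz": 0, "hand": 0.65},
  {"x": -140, "y": -360, "z": 150, "rx": 0, "ry": 0, "rz": 0, "hand": 0.65},
  {"x": -140, "y": -400, "z": 150, "rx": 0, "ry": 0, "rz": 0, "hand": 0.65},
  {"x": -140, "y": -400, "z": 150, "rx": 0, "ry": 0, "rz": 0, "hand": 0.65},
  {"x": -140, "y": -400, "z": 150, "rx": 0, "ry": 0, "rz": 0, "hand": 0.65},
])

```text
t: 13.92
ee_pos: [0.4382, -0.3201, 0.1799]
orientation: [[-0.16, 0.987, -0.018], [0.982, 0.161, 0.098], [0.1, -0.002, -0.995]]
ft_force: [0.7, 0.6, -0.2]
width: 0.0553
```

```bash
python3 - <<'E'
from h import *
im=env.grab_frame("top"); cv2.imwrite("pics/top2.png",im)
s=env.grab_frame("scene"); p=topix([.565,.15,.01],"scene")[0].astype(int)
A=ortho(im,.46,.68,-.03,.31,.01,1300)
B=cv2.resize(s[p[1]-30:p[1]+30,p[0]-37:p[0]+37],(A.shape[1],int(A.shape[1]*60/74)),interpolation=cv2.INTER_CUBIC)
cv2.imwrite("pics/fin.png",np.vstack([A[:,:],B])[:600])
for P,z in(((.571,.1336),lambda s:.0112+.1*s),((.580,.074),lambda s:.0112+.1*s)):
    try: winfit(im,P,9.5,z)
    except Exception as e: print(P,"fail",e)
E
```

```text
winfit [0.5689 0.1464] yaw 8.09 wid/len 28.3 21.5 res 0.34 ctr [0.567  0.1593] label [0.5606 0.2033]
winfit [0.5806 0.0738] yaw 8.55 wid/len 27.8 46.5 res 0.3 ctr [0.5787 0.0867] label [0.5722 0.1307]
```

View pics/fin.png

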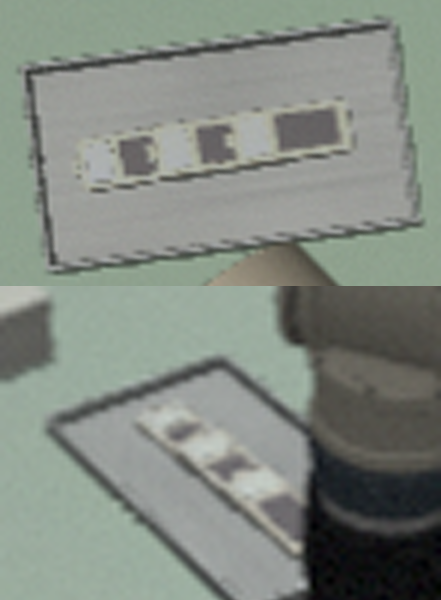

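The final picture shows a straight row. The windows' label-side edges are at crop x = 120, 197 and 274, so the pitch is about 59 mm, and mailer_a's edge is where it started. Handing in.

```bash
python3 -c "
from plant import env
print(env.job_done())"
```

```text
the job is handed in; nothing more can be done
None
```

I laid both loose narrow mailers in the tray as a shingled row behind mailer_a, then handed the job in about 14 s into the run. The near mailer went down first, then the far one. Both were gripped across their width, tilted about 5.7° and released with the label end on the tail of the one before. I touched neither the wide mailer nor the coloured look-alikes.

- **Spacing and line:** in the last pictures the row is straight, with a pitch of about 59 mm between mailers. The second and third lie at a yaw of about 8–10°, and the tray at 7.2°.
- **mailer_a:** its window edge is within about 1 mm of where it started. Its own yaw fit read 11.6°, but by eye it looked nearer 8°, so I set the row at 9°.
- **Contact and clearance:** the third mailer touched down with about 12 N. The arm was clear of everything at hand-in.
- **Failed checks:** the final window fit of the second mailer is invalid, because the third now covers half its window. I relied on the earlier fit and the visible window edges instead. One fit of the far mailer also failed earlier because the arm hid it.
- **Not measured:** I did not measure the slopes directly; they follow from how the mailers were released and how they look in the pictures.

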